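Start the packing line in order

TASK

Start the packing line from its far end: with a fingertip press in the button of the carton elevator (the box with the broad round mushroom head), then the roller conveyor's (the square key), then the tape sealer's (the long bar), each with a light touch straight down until it is well in; it stays in by itself. Do not grasp, lift, tip or shove the loose button boxes, leave the label printer's button (the small round one) out, and leave everything else on the table where it stands.

Things in the scene. Friction and masses are not known exactly. Their poses are not given: they have to be found in the camera images.
- elevator_box: carton-elevator button box: loose black plastic box 76 x 76 x 60 mm, 0.55 to 0.9 kg, standing on the table; its white button stands on the middle of the lid and is a broad round mushroom head, 44 mm across, slightly domed. Origin: centre of the underside, z up.
- elevator_top (a point): centre of the top face of the carton-elevator box's button, on the box's middle axis; 92 mm above the table when out, 82 when in. The head is 12 mm thick, its underside 20 mm above the lid when out. Pushed on once in, the sprung head gives up to 8 mm more (5 N rising to 17 N), then a hard stop; let go, it springs back these 8 mm and the button stays in.
- elevator_button (a joint): how far the carton-elevator button is pressed straight down, m: 0 = out, 0.010 = fully in (the head's overtravel beyond it is not counted). It yields at about 4 N all the way and stays where it is pushed (no spring back); it counts as switched in beyond 0.006, and as untouched below 0.003.
- conveyor_box: roller-conveyor button box: loose black plastic box 76 x 76 x 60 mm, 0.55 to 0.9 kg, standing on the table; its white button stands on the middle of the lid and is a square key, 34 x 34 mm, flat. Origin: centre of the underside, z up.
- conveyor_top (a point): centre of the top face of the roller-conveyor box's button, on the box's middle axis; 92 mm above the table when out, 82 when in. The head is 12 mm thick, its underside 20 mm above the lid when out. Pushed on once in, the sprung head gives up to 8 mm more (5 N rising to 17 N), then a hard stop; let go, it springs back these 8 mm and the button stays in.
- conveyor_button (a joint): how far the roller-conveyor button is pressed straight down, m: 0 = out, 0.010 = fully in (the head's overtravel beyond it is not counted). It yields at about 4 N all the way and stays where it is pushed (no spring back); it counts as switched in beyond 0.006, and as untouched below 0.003.
- sealer_box: tape-sealer button box: loose black plastic box 76 x 76 x 60 mm, 0.55 to 0.9 kg, standing on the table; its white button stands on the middle of the lid and is a long bar, 70 mm (along the box's y) x 18 mm (along its x), flat. Origin: centre of the underside, z up.
- sealer_top (a point): centre of the top face of the tape-sealer box's button, on the box's middle axis; 92 mm above the table when out, 82 when in. The head is 12 mm thick, its underside 20 mm above the lid when out. Pushed on once in, the sprung head gives up to 8 mm more (5 N rising to 17 N), then a hard stop; let go, it springs back these 8 mm and the button stays in.
- sealer_button (a joint): how far the tape-sealer button is pressed straight down, m: 0 = out, 0.010 = fully in (the head's overtravel beyond it is not counted). It yields at about 4 N all the way and stays where it is pushed (no spring back); it counts as switched in beyond 0.006, and as untouched below 0.003.
- printer_box: label-printer button box: loose black plastic box 76 x 76 x 60 mm, 0.55 to 0.9 kg, standing on the table; its white button stands on the middle of the lid and is a small round button, 18 mm across, flat; it must stay out. Origin: centre of the underside, z up.
- printer_top (a point): centre of the top face of the label-printer box's button, on the box's middle axis; 92 mm above the table when out, 82 when in. The head is 12 mm thick, its underside 20 mm above the lid when out. Pushed on once in, the sprung head gives up to 8 mm more (5 N rising to 17 N), then a hard stop; let go, it springs back these 8 mm and the button stays in.
- printer_button (a joint): how far the label-printer button is pressed straight down, m: 0 = out, 0.010 = fully in (the head's overtravel beyond it is not counted). It yields at about 4 N all the way and stays where it is pushed (no spring back); it counts as switched in beyond 0.006, and as untouched below 0.003.
- ink_stamp: bystander: self-inking stamp, black frame 46 x 62 mm with a round orange grip on top, 121 mm tall, standing. Origin: centre of the underside.
- wood_stamp: bystander: turned wooden hand stamp, 44 mm across the foot, 85 mm tall, standing. Origin: centre of the underside.
- tape_roll: bystander: roll of brown tape, 96 mm across, 76 mm hole, 48 mm high, lying flat. Origin: centre of the underside.
- pen_cup: bystander: steel cup 68 mm across, 90 mm high, with three pens reaching 140 mm. Origin: centre of the underside.
- small_carton: bystander: closed cardboard carton 110 x 80 x 60 mm. Origin: centre of the underside.
- glue_bottle: bystander: white bottle 52 mm across, 130 mm tall, standing. Origin: centre of the underside.
- bowl: bystander: grey plastic bowl 130 mm across, 50 mm high. Origin: centre of the underside.
Not all that is in view belongs to the job. Leave any orange look-alike of the elevator_box alone.

How it is judged:
On the way, in this order (a step that is already met when the one before it is completed fails the run):
1. the carton elevator's mushroom button is pressed in, the other buttons still out (value of joint elevator_button above 0.006 m and value of joint each of conveyor_button, sealer_button, printer_button below 0.003 m), for 0.1 s.
2. then the roller conveyor's square key is pressed in (value of joint each of elevator_button, conveyor_button above 0.006 m and value of joint each of sealer_button, printer_button below 0.003 m), for 0.1 s.
3. then the tape sealer's bar is pressed in (value of joint each of elevator_button, conveyor_button, sealer_button above 0.006 m and value of joint printer_button below 0.003 m), for 0.1 s.
At the end, for the whole second after the job is handed in: Elevator, conveyor and sealer buttons each pressed in more than 6 mm of their 10 mm, in that order; printer button less than 3 mm; all four boxes at rest, upright within 0.1 rad and within 30 mm of where they began; the bystanders standing (within 0.2 rad) and within 30 mm of where they began (all of step 3 and distance of each of elevator_box, conveyor_box, sealer_box, printer_box, ink_stamp, wood_stamp, tape_roll, pen_cup, small_carton, glue_bottle, bowl from where it was at the start of the episode below 0.03 m and angle between each of elevator_box, conveyor_box, sealer_box, printer_box's own z axis and vertical below 0.1 rad and linear speed of each of elevator_box, conveyor_box, sealer_box, printer_box below 0.02 m/s and angle between each of ink_stamp, wood_stamp, tape_roll, pen_cup, small_carton, glue_bottle, bowl's own z axis and vertical below 0.2 rad); the robot touches nothing.
It fails at once if a button is pressed out of order: the conveyor's before the elevator's is in, or the sealer's before the conveyor's is in ((value of joint conveyor_button above 0.003 m and value of joint elevator_button below 0.006 m) or (value of joint sealer_button above 0.003 m and value of joint conveyor_button below 0.006 m)).
It fails at once if the label printer's button is pressed (more than 3 mm) (value of joint printer_button above 0.003 m).
It fails at once if a button box is lifted (over 8 mm), tipped (over 0.15 rad) or shoved (over 30 mm) (height (world z) of any of elevator_box, conveyor_box, sealer_box, printer_box above 0.008 m or angle between any of elevator_box, conveyor_box, sealer_box, printer_box's own z axis and vertical above 0.15 rad or distance of any of elevator_box, conveyor_box, sealer_box, printer_box from where it was at the start of the episode above 0.03 m).
It fails at once if a button or its box is pushed harder than 20 N (contact force between any of the arm, the fingers and elevator_box above 20 N or contact force between any of the arm, the fingers and conveyor_box above 20 N or contact force between any of the arm, the fingers and sealer_box above 20 N or contact force between any of the arm, the fingers and printer_box above 20 N).
It fails at once if a bystander is moved more than 30 mm or tipped (over 0.3 rad) (distance of any of ink_stamp, wood_stamp, tape_roll, pen_cup, small_carton, glue_bottle, bowl from where it was at the start of the episode above 0.03 m or angle between any of ink_stamp, wood_stamp, tape_roll, pen_cup, small_carton, glue_bottle, bowl's own z axis and vertical above 0.3 rad).
It also fails if it takes over 46 s, if anything falls off the work surface, if the arm or the gripper's body presses on something with over 40 N, if the wrist force passes 120 N, or if a joint passes its speed limit or range.

ROBOT

A 6-joint arm with a two-finger parallel gripper is mounted at the origin on the work surface. World frame = base frame: x ahead of the robot, y to its left, z up, the work surface at z = 0. Lengths are in m, angles in rad, forces in N, time in s.
With the tool pointing down it reaches from about 0.275 to 0.85 m from the base axis. Payload 5.2 kg.
Tool frame: the origin (TCP) lies where the fingers leave the gripper's body, on its centre line; the fingertips stand 73 mm ahead of it and the grasp point (between the pads) lies 54 mm ahead of it (tip_extent is the distance from the TCP to the fingertips, in m); z points along the fingers, y is the line along which they close (so a half turn about z gives the same grasp; the last joint's range is limited). The gripper opens to 85 mm and grips with 20 to 120 N. Pads are 22 mm wide; open, the fingers measure 114 mm over their backs; the gripper's body (76 mm by 85 mm) begins 54 mm behind the grasp point. The pads swing forward as they close: fully open they stand 13 mm farther back than shut.
Start: joints at [-1.442, 0.259, 1.535, -0, 1.348, -0.203], TCP at [0.179, -0.52, 0.304] pointing down, gripper open.
Joint ranges: [-3.14, 3.14], [-0.91, 2.08], [0.19, 2.58], [-1.22, 4.36], [0.22, 2.71], [-3.12, 3.12]. Speed limits (rad/s): [2.57, 2.57, 3.14, 3.14, 3.14, 3.14].

INTERFACE

Orientations are given as [roll, pitch, yaw] about the fixed x, y, z axes, in that order (R = Rz(yaw) Ry(pitch) Rx(roll)).
In Python, from plant import state, capture, job_done, tip_extent gives the robot as it stands. The module is installed in compiled form; this text tells all that it offers.
- The arm moves only by the shell command python3 -m handwheel 'ROWS' [OPENING] [FORCE]. ROWS is JSON, a list of rows, each an object with "xyz": the shift along the world's x, y, z in mm, a list of three; "angular": the turn, a rotation vector about the world's x, y, z in degrees, a list of three. A call has 1 to 8 rows; each row is the pose to reach, as a shift and turn from the pose commanded when the call began; what a row does not reach only later rows make up. A row lasts 1/10 s, in which the tool goes at most 50 mm and 8.59 degrees, less where a joint would pass 70% of its speed; a pose out of reach is approached as far as the arm can. A call with a gripper value outside its range is refused whole. OPENING is the finger opening in mm, from 0 to 85.4, set as the call begins (- or left out, the last holds). The fingers move at their own pace and stop on an object; FORCE is the grip in N (left out, the last holds). Time passes only in rows, so rows that repeat a pose let the fingers close. It gives the time, the measured TCP pose, the force, the opening and the grip force at its end, in the units of the state.
- state(): the state, without advancing time (a new reading comes with each control period).
- capture(name): name is "scene" or "top" or "wrist"; returns a dict with "pixels" (384x512x3 uint8, red, green, blue), "fov_y" (degrees; the focal length in pixels is half the picture's height over the tangent of half this angle, whatever the lens; pixels are square), "cx", "cy" (the principal point, pixels), "world_from_camera" (4x4, takes a point from camera to world coordinates). Camera axes: x right, y up, looking along -z (the intrinsics and any distortion apply to the point x, -y, -z); pixel columns grow to the right and rows downward; lengths in m; the calibration is good to about 2 mm. A picture is of the moment at which its call begins. There is no depth.
- job_done(): hands the job in; it is judged then, once.
The state is a dict: "clock": time; "qpos": joint angles; "qvel": joint speeds; "effort": joint torques, N m; "tcp_pos": TCP position; "eef_rot": TCP orientation; "ft_force": force on the tool from outside, world axes, zero at the start; "wrist_torque": the same for the moment, N m; "grip_width": opening from 0.0 (shut) to 1.0 (fully open); "grasp_force": force on a finger pad.
Only numpy, scipy, OpenCV 4.12 (cv2) and the standard library are available. Lean on these libraries where they do the work, as an engineer would, in place of code of your own. Each camera call takes 0.05 s, during which the arm holds its last target. There are 200 camera calls.

## Working session

There is one attempt and no reset: what is moved stays moved. The work goes in short steps, Python scripts to look and compute and a shell command to move; the robot and the scene stay as the last step left them, time stands still between calls to the robot, and variables do not carry over. Pictures are saved under pics/ and viewed, at most 10 in all, crops included, and the job is handed in when it is done.

```bash
mkdir -p pics; cat > h.py <<'E'
import numpy as np, cv2
from plant import state, capture, job_done, tip_extent
def grab(n,f):
    c=capture(n); cv2.imwrite(f'pics/{f}.png',cv2.cvtColor(c['pixels'],cv2.COLOR_RGB2BGR)); 
    np.save(f'pics/{f}.npy',c,allow_pickle=True); return c
def load(f): return np.load(f'pics/{f}.npy',allow_pickle=True).item()
def ray(c,u,v,z):
    f=192/np.tan(np.radians(c['fov_y']/2)); T=np.array(c['world_from_camera'])
    d=T[:3,:3]@np.array([(u-c['cx'])/f,-(v-c['cy'])/f,-1]); o=T[:3,3]
    return o+d*(z-o[2])/d[2]
E
python3 - <<'E'
from h import *
for n in('scene','top'):
    c=grab(n,n); print({k:v for k,v in c.items() if k!='pixels'})
s=state(); print(s, tip_extent() if callable(tip_extent) else tip_extent)
a=[cv2.imread(f'pics/{n}.png') for n in('scene','top')]
E
```

```text
{'fov_y': 55.863208554993776, 'cx': 253.57518727242137, 'cy': 193.59659232920842, 'world_from_camera': array([[-0.77584574, -0.37616602,  0.50652   ,  1.06769914],
       [ 0.6306883 , -0.48427911,  0.60638767,  0.66276037],
       [ 0.01719462,  0.78991953,  0.61296939,  0.78161653],
       [ 0.        ,  0.        ,  0.        ,  1.        ]])}
{'fov_y': 43.57979498047528, 'cx': 257.9225740447012, 'cy': 196.4336489856135, 'world_from_camera': array([[-0.01171936,  0.99664406, -0.08101399,  0.39228864],
       [-0.99970484, -0.00995388,  0.02216198, -0.01075059],
       [ 0.02128121,  0.0812498 ,  0.99646655,  1.40422028],
       [ 0.        ,  0.        ,  0.        ,  1.        ]])}
{'clock': 0.1, 'qpos': array([-1.44177747e+00,  2.59278219e-01,  1.53597057e+00,  1.90940958e-06,
        1.34800604e+00, -2.02775017e-01]), 'qvel': array([ 0.00086243, -0.00062865, -0.0028192 ,  0.00015185, -0.00086205,
       -0.00037965]), 'effort': array([ 3.22452295e-03, -4.46970963e+01, -2.91249722e+01, -2.65172994e-04,
        6.31853662e-03,  1.90882241e-05]), 'tcp_pos': array([ 0.17914579, -0.51963063,  0.3031546 ]), 'eef_rot': array([-3.13996491e+00, -3.36565328e-04,  3.31793177e-01]), 'ft_force': array([-0.02456249, -0.02983074,  0.7858971 ]), 'wrist_torque': array([-0.0629526 ,  0.02912648, -0.02778622]), 'grasp_force': 0.0, 'grip_width': 1.0001963632304116} 0.0726
```

View pics/top.png

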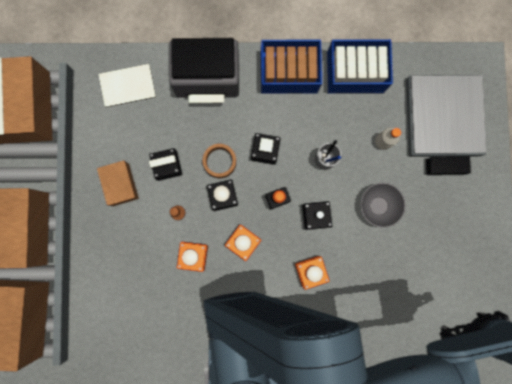

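View pics/scene.png

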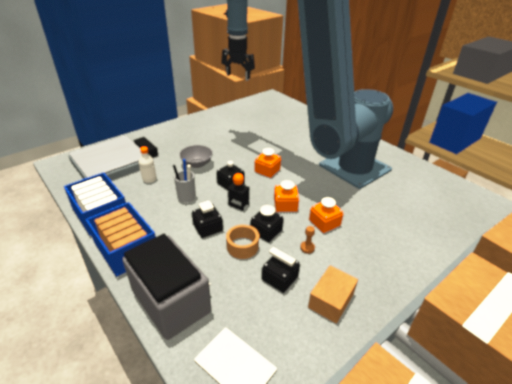

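The top view shows the mushroom box at (221,193), the square key at (266,146), the bar at (164,161) and the small round button at (320,215). The scene view shows the same boxes at about (267,212), (206,208), (285,256) and (229,168). The ink stamp stands between the mushroom and the printer box, at (278,197) in the top view.

```bash
python3 - <<'E'
from h import *
t=load('top'); s=load('scene')
def blob(c,u,v,r):
    p=c['pixels'].astype(int); m=((p.min(2)>150)&(np.ptp(p,axis=2)<60)).astype(np.uint8)
    k=np.zeros_like(m);k[v-r:v+r+1,u-r:u+r+1]=1
    n,l,st,ce=cv2.connectedComponentsWithStats(m*k)
    if n<2: return None
    i=1+np.argmax(st[1:,4]); cn,_=cv2.findContours((l==i).astype(np.uint8),0,2)
    return ce[i],st[i],cv2.minAreaRect(cn[0])
for n,a,b in[('elev',(221,193),(267,212)),('conv',(266,146),(206,208)),('seal',(164,161),(285,256)),('prin',(320,215),(229,168))]:
    A=blob(t,*a,14);B=blob(s,*b,16)
    print(n,A[0].round(1),A[1][2:],A[2],ray(t,*A[0],.092).round(4))
    if B: print('  scene',B[0].round(1),B[1][2:],ray(s,*B[0],.09).round(4))
for n,u,v,z in[('ink',280,196,.121),('wood',177,212,.085),('tape',219,160,.048),('cup',328,155,.09),('cup tip',336,142,.14)]: print(n,ray(t,u,v,z).round(3))
E
```

```text
elev [221.3 193.2] [ 15  15 172] ((221.0, 193.0), (14.0, 14.0), 90.0) [0.509  0.0604 0.092 ]
  scene [262.  204.8] [ 24  21 422] [0.5108 0.0368 0.09  ]
conv [266.  144.5] [ 13  14 146] ((266.0, 144.5), (12.329923629760742, 11.836727142333984), 9.462322235107422) [ 0.6429 -0.064   0.092 ]
  scene [207.7 202. ] [ 33  33 541] [ 0.6313 -0.0743  0.09  ]
seal [161.8 160.8] [ 25  11 159] ((161.8470458984375, 160.811767578125), (6.290984153747559, 25.3808650970459), 77.47119140625) [0.5997 0.223  0.092 ]
  scene [286.6 250.5] [ 33  33 647] [0.5806 0.2183 0.09  ]
prin [319.8 214.5] [ 7  6 33] ((320.0, 214.5), (5.0, 6.0), 90.0) [ 0.4477 -0.209   0.092 ]
  scene [228.1 161.2] [ 33  33 561] [ 0.4498 -0.2204  0.09  ]
ink [ 0.497 -0.099  0.121]
wood [0.459 0.182 0.085]
tape [0.608 0.069 0.048]
cup [ 0.613 -0.236  0.09 ]
cup tip [ 0.639 -0.25   0.14 ]
```

```bash
python3 -m handwheel '[{"xyz":[45,80,0],"angular":[0,0,0]},{"xyz":[90,160,0],"angular":[0,0,0]},{"xyz":[135,240,0],"angular":[0,0,0]},{"xyz":[160,290,0],"angular":[0,0,0]},{"xyz":[185,330,0],"angular":[0,0,0]},{"xyz":[205,370,0],"angular":[0,0,0]},{"xyz":[225,400,0],"angular":[0,0,0]},{"xyz":[240,430,0],"angular":[0,0,0]}]' 0 20
python3 -m handwheel '[{"xyz":[20,35,0],"angular":[0,0,0]},{"xyz":[40,70,0],"angular":[0,0,0]},{"xyz":[60,100,0],"angular":[0,0,0]},{"xyz":[80,130,0],"angular":[0,0,0]},{"xyz":[90,150,0],"angular":[0,0,0]},{"xyz":[90,150,0],"angular":[0,0,0]},{"xyz":[90,150,0],"angular":[0,0,0]},{"xyz":[90,150,0],"angular":[0,0,0]}]'
python3 -c "
from h import *
c=grab('wrist','w1'); print(c['world_from_camera'],c['fov_y'],c['cx'],c['cy'],state()['grip_width'])
for n,p in dict(elev=(.509,.0604,.092),conv=(.643,-.064,.092),ink=(.497,-.099,.121)).items():
    T=np.linalg.inv(c['world_from_camera'])@np.array([*p,1]); f=192/np.tan(np.radians(c['fov_y']/2)); print(n,c['cx']+f*T[0]/-T[2],c['cy']+f*T[1]/T[2])
"
```

```text
clock: 0.9
tcp_pos: [0.3747, -0.1689, 0.3039]
eef_rot: [3.141, -0.0, 0.331]
ft_force: [0.3, -1.0, -0.7]
grip_width: 0.0
grasp_force: 0.0
clock: 1.7
tcp_pos: [0.4638, -0.0215, 0.3037]
eef_rot: [3.142, 0.001, 0.331]
ft_force: [0.5, 0.4, 0.1]
grip_width: 0.0
grasp_force: 0.0
[[ 3.26078181e-01  8.92606567e-01  3.11330271e-01  5.43793500e-01]
 [-9.45342372e-01  3.07572150e-01  1.08292072e-01  5.63862220e-03]
 [ 9.05693872e-04 -3.29625378e-01  9.44111376e-01  3.75641867e-01]
 [ 0.00000000e+00  0.00000000e+00  0.00000000e+00  1.00000000e+00]] 61.45763338885818 257.72287723281954 187.10565638787267 0.0031426483079835562
elev 182.6624330766251 93.19891148613115
conv 387.11444663580744 -25.13987499907779
ink 358.91155718289224 174.99616473674516
```

View pics/w1.png

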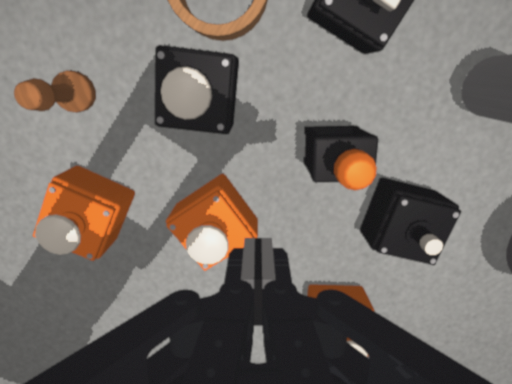

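The wrist view shows the mushroom head at (186,93), against a predicted (183,93), so the map is good to about 3 mm. I'll aim at (0.510, 0.059).

```bash
python3 -m handwheel '[{"xyz":[20,35,0],"angular":[0,0,0]},{"xyz":[46,80,0],"angular":[0,0,0]},{"xyz":[46,80,-15],"angular":[0,0,0]},{"xyz":[46,80,-50],"angular":[0,0,0]},{"xyz":[46,80,-85],"angular":[0,0,0]},{"xyz":[46,80,-108],"angular":[0,0,0]},{"xyz":[46,80,-118],"angular":[0,0,0]},{"xyz":[46,80,-118],"angular":[0,0,0]}]'
python3 -m handwheel '[{"xyz":[0,0,0],"angular":[0,0,0]},{"xyz":[0,0,0],"angular":[0,0,0]},{"xyz":[0,0,0],"angular":[0,0,0]}]'
python3 -c "
from h import *
c=grab('wrist','w2')"
```

```text
clock: 2.55
tcp_pos: [0.5096, 0.0584, 0.1849]
eef_rot: [-3.141, 0.003, 0.33]
ft_force: [-0.8, 0.5, 0.6]
grip_width: 0.0
grasp_force: 0.0
clock: 2.85
tcp_pos: [0.511, 0.059, 0.1872]
eef_rot: [3.14, -0.002, 0.332]
ft_force: [0.2, 0.4, -0.6]
grip_width: -0.002
grasp_force: 0.0
```

View pics/w2.png

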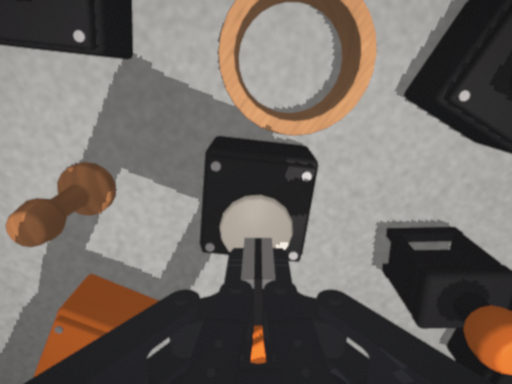

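The fingertips at (258,240) sit over the white head at about (257,228), centred. Pressing in small steps.

```bash
python3 -m handwheel '[{"xyz":[0,0,-10],"angular":[0,0,0]},{"xyz":[0,0,-16],"angular":[0,0,0]},{"xyz":[0,0,-18],"angular":[0,0,0]},{"xyz":[0,0,-20],"angular":[0,0,0]},{"xyz":[0,0,-22],"angular":[0,0,0]},{"xyz":[0,0,-23],"angular":[0,0,0]},{"xyz":[0,0,-24],"angular":[0,0,0]},{"xyz":[0,0,-25],"angular":[0,0,0]}]'
python3 -m handwheel '[{"xyz":[0,0,-1],"angular":[0,0,0]},{"xyz":[0,0,-2],"angular":[0,0,0]},{"xyz":[0,0,-3],"angular":[0,0,0]},{"xyz":[0,0,-4],"angular":[0,0,0]},{"xyz":[0,0,-4],"angular":[0,0,0]}]'
```

```text
clock: 3.7
tcp_pos: [0.5102, 0.0592, 0.1611]
eef_rot: [3.142, -0.0, 0.332]
ft_force: [-2.2, 0.3, 3.5]
grip_width: -0.001
grasp_force: 1.8
clock: 4.2
tcp_pos: [0.5103, 0.0592, 0.1567]
eef_rot: [-3.142, 0.0, 0.332]
ft_force: [-1.6, 0.6, 1.8]
grip_width: 0.001
grasp_force: 0.9
```

```bash
python3 -m handwheel '[{"xyz":[0,0,-1],"angular":[0,0,0]},{"xyz":[0,0,-2],"angular":[0,0,0]},{"xyz":[0,0,-3],"angular":[0,0,0]},{"xyz":[0,0,-4],"angular":[0,0,0]},{"xyz":[0,0,-4],"angular":[0,0,0]}]'
```

```text
clock: 4.7
tcp_pos: [0.5103, 0.0592, 0.1531]
eef_rot: [3.142, -0.0, 0.332]
ft_force: [-3.1, 0.8, 6.8]
grip_width: -0.001
grasp_force: 3.5
```

```bash
python3 -m handwheel '[{"xyz":[0,0,20],"angular":[0,0,0]},{"xyz":[0,0,60],"angular":[0,0,0]},{"xyz":[0,0,100],"angular":[0,0,0]},{"xyz":[20,-20,120],"angular":[0,0,0]},{"xyz":[50,-50,120],"angular":[0,0,0]},{"xyz":[70,-70,120],"angular":[0,0,0]},{"xyz":[70,-70,120],"angular":[0,0,0]},{"xyz":[70,-70,120],"angular":[0,0,0]}]'
python3 -c "
from h import *
c=grab('wrist','w3'); g=grab('scene','s2')
for n,p in dict(conv=(.643,-.064,.092),seal=(.6,.223,.092),elev=(.510,.059,.082)).items():
    T=np.linalg.inv(c['world_from_camera'])@np.array([*p,1]); f=192/np.tan(np.radians(c['fov_y']/2)); print(n,c['cx']+f*T[0]/-T[2],c['cy']+f*T[1]/T[2])
"
```

```text
clock: 5.5
tcp_pos: [0.5803, -0.0112, 0.272]
eef_rot: [-3.141, 0.001, 0.331]
ft_force: [-1.4, -0.1, -1.0]
grip_width: 0.002
grasp_force: 0.0
conv 347.337876975402 131.79265533825253
seal -39.220876530075486 59.06830560754875
elev 157.62230967001173 225.60390516997694
```

View pics/w3.png

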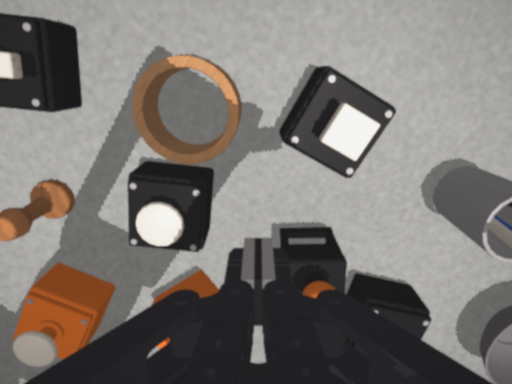

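The key is at (350,132), against a predicted (347,132), so the target is good. The elevator head is at (159,223) and its box is unmoved.

```bash
python3 -m handwheel '[{"xyz":[30,-26,0],"angular":[0,0,0]},{"xyz":[63,-54,0],"angular":[0,0,0]},{"xyz":[63,-54,-10],"angular":[0,0,0]},{"xyz":[63,-54,-40],"angular":[0,0,0]},{"xyz":[63,-54,-70],"angular":[0,0,0]},{"xyz":[63,-54,-85],"angular":[0,0,0]},{"xyz":[63,-54,-90],"angular":[0,0,0]},{"xyz":[63,-54,-90],"angular":[0,0,0]}]'
python3 -m handwheel '[{"xyz":[0,0,-5],"angular":[0,0,0]},{"xyz":[0,0,-8],"angular":[0,0,0]},{"xyz":[0,0,-10],"angular":[0,0,0]},{"xyz":[0,0,-12],"angular":[0,0,0]},{"xyz":[0,0,-14],"angular":[0,0,0]},{"xyz":[0,0,-16],"angular":[0,0,0]},{"xyz":[0,0,-17],"angular":[0,0,0]},{"xyz":[0,0,-18],"angular":[0,0,0]}]'
```

```text
clock: 6.4
tcp_pos: [0.6425, -0.0638, 0.1823]
eef_rot: [-3.141, 0.001, 0.333]
ft_force: [-0.3, 0.1, 0.1]
grip_width: 0.003
grasp_force: 0.0
clock: 7.2
tcp_pos: [0.6433, -0.0649, 0.1648]
eef_rot: [-3.142, 0.0, 0.332]
ft_force: [0.6, -0.2, -0.1]
grip_width: -0.002
grasp_force: 0.0
```

```bash
python3 -m handwheel '[{"xyz":[0,0,-1],"angular":[0,0,0]},{"xyz":[0,0,-2],"angular":[0,0,0]},{"xyz":[0,0,-3],"angular":[0,0,0]},{"xyz":[0,0,-4],"angular":[0,0,0]},{"xyz":[0,0,-5],"angular":[0,0,0]},{"xyz":[0,0,-6],"angular":[0,0,0]},{"xyz":[0,0,-7],"angular":[0,0,0]},{"xyz":[0,0,-8],"angular":[0,0,0]}]'
python3 -m handwheel '[{"xyz":[0,0,-1],"angular":[0,0,0]},{"xyz":[0,0,-2],"angular":[0,0,0]},{"xyz":[0,0,-3],"angular":[0,0,0]},{"xyz":[0,0,-4],"angular":[0,0,0]},{"xyz":[0,0,-4],"angular":[0,0,0]}]'
```

```text
clock: 8.0
tcp_pos: [0.6433, -0.0649, 0.1568]
eef_rot: [3.142, -0.0, 0.332]
ft_force: [-0.6, -0.1, 3.6]
grip_width: 0.0
grasp_force: 1.8
clock: 8.5
tcp_pos: [0.6434, -0.0648, 0.1533]
eef_rot: [3.141, -0.0, 0.332]
ft_force: [-3.6, -0.2, 6.7]
grip_width: 0.002
grasp_force: 3.5
```

```bash
python3 -m handwheel '[{"xyz":[0,0,20],"angular":[0,0,0]},{"xyz":[0,0,60],"angular":[0,0,0]},{"xyz":[0,0,100],"angular":[0,0,0]},{"xyz":[-10,30,120],"angular":[0,0,0]},{"xyz":[-30,75,120],"angular":[0,0,0]},{"xyz":[-50,120,120],"angular":[0,0,0]},{"xyz":[-70,160,120],"angular":[0,0,0]},{"xyz":[-80,190,120],"angular":[0,0,0]}]'
python3 -m handwheel '[{"xyz":[-5,25,0],"angular":[0,0,0]},{"xyz":[-10,50,0],"angular":[0,0,0]},{"xyz":[-10,60,0],"angular":[0,0,0]},{"xyz":[-10,60,0],"angular":[0,0,0]},{"xyz":[-10,60,0],"angular":[0,0,0]}]'
python3 -c "
from h import *
c=grab('wrist','w4')
for n,p in dict(conv=(.643,-.064,.082),seal=(.6,.223,.092),elev=(.510,.059,.082)).items():
    T=np.linalg.inv(c['world_from_camera'])@np.array([*p,1]); f=192/np.tan(np.radians(c['fov_y']/2)); print(n,c['cx']+f*T[0]/-T[2],c['cy']+f*T[1]/T[2])
"
```

```text
clock: 9.3
tcp_pos: [0.5613, 0.1276, 0.2724]
eef_rot: [-3.141, 0.001, 0.333]
ft_force: [0.2, 0.0, -0.5]
grip_width: 0.002
grasp_force: 0.0
clock: 9.8
tcp_pos: [0.5536, 0.1845, 0.2726]
eef_rot: [3.141, 0.0, 0.332]
ft_force: [-0.1, -0.0, 0.8]
grip_width: 0.002
grasp_force: 0.0
conv 567.0018462239972 175.3989698047287
seal 229.03021570376504 113.15725164692465
elev 368.1789197682558 262.6652389342538
```

View pics/w4.png

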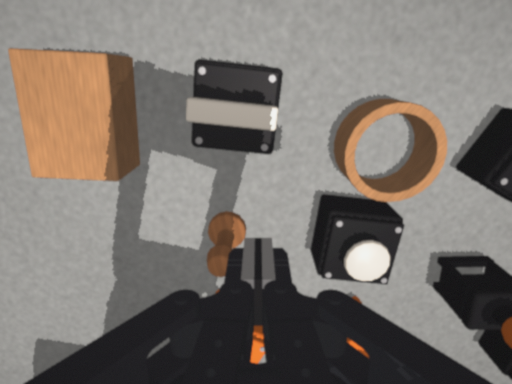

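The bar's centre is at (232,113), against a predicted (229,113). I'll aim at (0.600, 0.221).

```bash
python3 -m handwheel '[{"xyz":[24,18,0],"angular":[0,0,0]},{"xyz":[47,36,0],"angular":[0,0,0]},{"xyz":[47,36,-10],"angular":[0,0,0]},{"xyz":[47,36,-40],"angular":[0,0,0]},{"xyz":[47,36,-70],"angular":[0,0,0]},{"xyz":[47,36,-85],"angular":[0,0,0]},{"xyz":[47,36,-90],"angular":[0,0,0]},{"xyz":[47,36,-90],"angular":[0,0,0]}]'
python3 -m handwheel '[{"xyz":[0,0,-5],"angular":[0,0,0]},{"xyz":[0,0,-8],"angular":[0,0,0]},{"xyz":[0,0,-10],"angular":[0,0,0]},{"xyz":[0,0,-12],"angular":[0,0,0]},{"xyz":[0,0,-14],"angular":[0,0,0]},{"xyz":[0,0,-16],"angular":[0,0,0]},{"xyz":[0,0,-17],"angular":[0,0,0]},{"xyz":[0,0,-18],"angular":[0,0,0]}]'
python3 -m handwheel '[{"xyz":[0,0,-1],"angular":[0,0,0]},{"xyz":[0,0,-2],"angular":[0,0,0]},{"xyz":[0,0,-3],"angular":[0,0,0]},{"xyz":[0,0,-4],"angular":[0,0,0]},{"xyz":[0,0,-5],"angular":[0,0,0]},{"xyz":[0,0,-6],"angular":[0,0,0]},{"xyz":[0,0,-7],"angular":[0,0,0]},{"xyz":[0,0,-8],"angular":[0,0,0]}]'
```

```text
clock: 10.65
tcp_pos: [0.5999, 0.22, 0.182]
eef_rot: [-3.142, 0.002, 0.331]
ft_force: [-0.8, 0.1, 0.2]
grip_width: -0.0
grasp_force: 0.0
clock: 11.45
tcp_pos: [0.6003, 0.2212, 0.1648]
eef_rot: [-3.142, 0.0, 0.332]
ft_force: [-0.0, 0.6, -0.2]
grip_width: 0.002
grasp_force: 0.0
clock: 12.25
tcp_pos: [0.6003, 0.2212, 0.1569]
eef_rot: [-3.142, -0.0, 0.332]
ft_force: [-1.4, -0.2, 3.9]
grip_width: -0.005
grasp_force: 1.8
```

```bash
python3 -m handwheel '[{"xyz":[0,0,-1],"angular":[0,0,0]},{"xyz":[0,0,-2],"angular":[0,0,0]},{"xyz":[0,0,-3],"angular":[0,0,0]},{"xyz":[0,0,-4],"angular":[0,0,0]},{"xyz":[0,0,-4],"angular":[0,0,0]}]'
python3 -m handwheel '[{"xyz":[0,0,20],"angular":[0,0,0]},{"xyz":[0,0,60],"angular":[0,0,0]},{"xyz":[0,0,100],"angular":[0,0,0]},{"xyz":[-30,0,130],"angular":[0,0,0]},{"xyz":[-70,0,150],"angular":[0,0,0]},{"xyz":[-100,0,150],"angular":[0,0,0]},{"xyz":[-100,0,150],"angular":[0,0,0]},{"xyz":[-100,0,150],"angular":[0,0,0]}]'
python3 -c "
from h import *
grab('scene','s3')
a=cv2.imread('pics/s3.png')[120:310,160:360]; cv2.imwrite('pics/s3c.png',cv2.resize(a,None,fx=3,fy=3))"
```

```text
clock: 12.75
tcp_pos: [0.6004, 0.2212, 0.1533]
eef_rot: [3.142, -0.0, 0.332]
ft_force: [-2.9, -1.3, 7.2]
grip_width: -0.004
grasp_force: 3.5
clock: 13.55
tcp_pos: [0.5001, 0.2212, 0.303]
eef_rot: [3.141, -0.001, 0.332]
ft_force: [0.5, 1.0, 0.3]
grip_width: -0.002
grasp_force: 0.0
```

View pics/s3c.png

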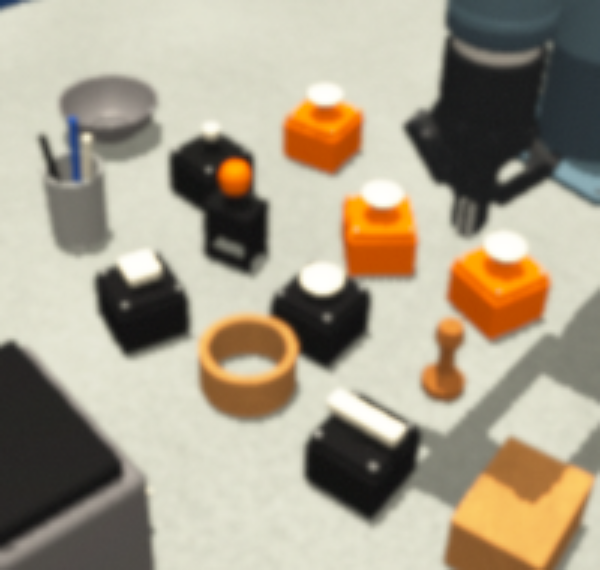

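The crop shows the key (138,266), mushroom (323,280) and bar (366,415) all sitting low on their lids. The printer button (211,131) is still out, everything is standing, and the arm is clear.

```bash
python3 -c "
from plant import job_done; print(job_done())"
```

```text
the job is handed in; nothing more can be done
None
```

I pressed the elevator, conveyor and sealer buttons in that order, each until the force rose to about 7 N (past the point where they are in); the printer button was left out, nothing else looked moved in the last picture, and the job is handed in without a verdict returned.

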